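# Tip the sorting gate and feed the waiting reflector balls down the other chute

### The arm

A 7-joint arm with a two-finger parallel gripper is mounted at the origin on a cart in front of the work surface, level with it; the furniture and walls round the work are solid. World frame = base frame: x ahead of the robot, y to its left, z up, the work surface at z = 0. Lengths are in m, angles in degrees, forces in N, time in s.
With the tool pointing down it reaches from about 0.425 to 0.825 m from the base axis. Payload 3.6 kg.
Tool frame: the origin (TCP) lies on the centre line of the jaws, within the pads' length; the fingertips stand 14 mm ahead of it and the grasp point (between the pads) lies 5 mm behind it; z points along the fingers, x is the direction in which the jaws open and shut, and the axes are right-handed (so a half turn about z gives the same grasp; the last joint's range is limited). The gripper opens to 93 mm and grips with 3 to 60 N. Pads are 15 mm wide; open, the fingers measure 128 mm over their backs; the gripper's body (75 mm by 188 mm) begins 65 mm behind the grasp point.
Start: joints at [-77.779, 35.231, -0.722, 81.555, 0.464, 63.22, -2.315], TCP at [0.154, 0.631, 0.233] pointing down, gripper open.
Joint ranges: [-178.69, 178.69], [-17.37, 117.87], [-77.05, 75.6], [15.02, 138.74], [-78.02, 258.01], [0.78, 113.62], [-162.83, 162.83]. Speed limits (degrees/s): [159.86, 159.86, 180, 180, 180, 180, 180].

### API

Orientations are given as [roll, pitch, yaw] about the fixed x, y, z axes, in that order (R = Rz(yaw) Ry(pitch) Rx(roll)).
In Python, from rig import ctrl gives the robot as it stands. The module is installed in compiled form; this text tells all that it offers.
- The arm moves only by the tool move_arm, never from a script. Its argument "moves" is one flat list of numbers, 7 for each row, row after row: the shift along the tool's x, y, z in mm, then the turn, a rotation vector about the tool's x, y, z in rad, then the finger opening in mm, from 0 to 93. A call has 1 to 10 rows; each row is the pose to reach, as a shift and turn from the pose commanded when the call began, along the tool's axes at that moment; what a row does not reach only later rows make up. A row lasts 1/10 s, in which the tool goes at most 50 mm and 8.59 degrees, less where a joint would pass 70% of its speed; a pose out of reach is approached as far as the arm can. A call with a gripper value outside its range is refused whole. The fingers move at their own pace and stop on an object; "newtons" is the grip in N (left out, the last holds). Time passes only in rows, so rows that repeat a pose let the fingers close. It gives the time, the measured TCP pose, the force and the opening at its end, in the units of the state.
- ctrl.sense(): the state, without advancing time (a new reading comes with each control period).
- ctrl.get_image(name): name is "scene" or "top" or "wrist"; returns the picture (400x640x3 uint8, red, green, blue); there is no depth.
- ctrl.camera_model(name): a dict with "K" (3x3 intrinsics, pixels), "camera_from_world" (4x4, takes a point from world to camera coordinates); the wrist camera has in their place "hand_eye" (4x4, takes a point from camera to tool coordinates, whose origin is the TCP and whose axes are the tool frame's). Camera axes: x right, y up, looking along -z (the intrinsics and any distortion apply to the point x, -y, -z); pixel columns grow to the right and rows downward; lengths in m; the calibration is good to about 2 mm. A picture is of the moment at which its call begins: read the wrist's pose just before it. camera_model takes no time and is no camera call.
- ctrl.close_job(): hands the job in, once; it reports no verdict.
The state is a dict: "t": time; "q": joint angles; "qd": joint speeds; "tau": joint torques, N m; "position": TCP position; "ee_rot": TCP orientation; "wrist_force": force on the tool from outside, world axes, zero at the start; "torque": the same for the moment, N m; "grip_width": finger opening in m.
Only numpy, scipy, OpenCV 4.12 (cv2) and the standard library are available. Lean on these libraries where they do the work, as an engineer would, in place of code of your own. Each camera call takes 0.05 s, during which the arm holds its last target.

### The job

The two-way feeder's seesaw gate leans to one side: with the fingertips, push its raised orange paddle down so that the gate rocks over its pivot and comes to rest leaning to the other side. Then press the green key and hold it down until all three amber balls have run over the gate into the blue bin on that other side, and let the key come back up. Do not touch the balls themselves, and leave the other things on the table where they are.

Things in the scene. Friction and masses are not known exactly. Their poses are not given: they have to be found in the camera images.
- feeder: Fixed two-way ball feeder, grey and aluminium, 240 (own x) x 476 mm (own y), a blue bin at each end. Origin: on the table right under the gate's pivot. Own x points away from the robot along the in-feed channel, own y to the left bin, z up; its yaw varies. Pivot axis along own x, 105 mm up. Bins: own y 150 to 234 mm (left), -150 to -234 mm (right), x +-46 mm, walls up to 78 mm high.
- channel_lip (a point): Lower end of the in-feed channel, middle of its floor, 128 mm above the table over the middle of the gate. The channel is 35 mm wide over its walls, runs from here 150 mm along the feeder's own x and rises 18 mm; its walls reach at most 165 mm above the table. The balls wait in it behind a stop pin 45 mm from here.
- seesaw (a joint): Lean of the aluminium seesaw gate (trough 190 mm long on own y), rad, stops at -0.30 and +0.30. Positive: left end up, balls run right; negative: the reverse. It starts on either stop. A brass weight above the pivot (top 190 mm above the table) makes it fall to the nearer stop; push the raised paddle down (about 1 N) past level, about 25 mm, and it falls the rest (45 mm in all).
- paddle_left (a point): Middle of the top face of the left orange push paddle, on the gate's robot side: 40 mm on the feeder's own x, 36 mm on its own y, 6 mm thick. Own x = -45 mm, own y = +76 mm when level; about 147 mm above the table when raised, 102 mm when lowered. Free space below it.
- paddle_right (a point): The same point on the right orange push paddle, at own y = -76 mm when level.
- release (a joint): Travel of the green release key, m: 0 up, 0.020 fully down. Spring-loaded: 2.4 N to start, 4.8 N fully down; comes up by itself. It carries the stop pin: from about 0.016 down the pin is below the channel floor and the balls roll past; all are in the bin within about 3 s. The pin rises again with the key.
- key_top (a point): Middle of the top face of the green round release key, 36 mm in diameter, level, 165 mm above the table when up; at own x = +75 mm, own y = -50 mm on the feeder. Pressed straight down.
- ball0_center (a point): Centre of amber ball 0 (26 mm in diameter, 30 g), waiting in the in-feed channel; ball 0 is the first in the queue.
- ball1_center (a point): Centre of amber ball 1 (26 mm in diameter, 30 g), waiting in the in-feed channel; ball 0 is the first in the queue.
- ball2_center (a point): Centre of amber ball 2 (26 mm in diameter, 30 g), waiting in the in-feed channel; ball 0 is the first in the queue.
- thread_lock: Bystander: small red dosing bottle, 33 mm in diameter, 88 mm high; origin at the underside.
- stud_04: Bystander: round road stud with clear lens, 128 mm in diameter, 47 mm high; origin at the underside.
- insert_tray: Bystander: small black tray of brass inserts, 62 x 90 x 22 mm; origin at the underside.
- spare_lens_a: Bystander: round clear lens lying flat, 121 mm across, 14 mm high; origin at the underside.

How it is judged:
By the outcome, as a careful person would: the job done as asked, in the order asked, and still so for the second after the job is handed in, with the robot touching nothing.
It also fails if it takes over 40 s, if anything falls off the work surface, if the arm or the gripper's body presses on something with over 40 N, if the wrist force passes 120 N, or if a joint passes its speed limit or range.

## Working session

There is one attempt and no reset: what is moved stays moved. The work goes in short steps, Python scripts to look and compute and a tool call to move; the robot and the scene stay as the last step left them, time stands still between calls to the robot, and variables do not carry over. Pictures are saved under pics/ and viewed, and the job is handed in when it is done.

Besides the shell and the picture viewer there is one more tool, called after "Request:" as name(argument=value, ...) on one line, values as JSON. move_arm: Moves the arm, as the interface text tells. Its arguments: {"type":"object","properties":{"moves":{"type":"array"},"newtons":{"type":"number"}},"required":["moves"]}

```bash
mkdir -p pics
python3 - <<'E'
from rig import ctrl
import cv2
for n in("scene","top"):
    im=ctrl.get_image(n); cv2.imwrite(f"pics/{n}0.png",im[:,:,::-1])
    m=ctrl.camera_model(n); print(n,{k:(v.round(4).tolist() if hasattr(v,'round') else v) for k,v in m.items()})
print(ctrl.sense())
E
```

```text
scene {'K': [[444.9188, 0.0, 319.351], [0.0, 444.9188, 201.5606], [0.0, 0.0, 1.0]], 'camera_from_world': [[0.6477, -0.7619, -0.0042, -0.3612], [0.4331, 0.3637, 0.8247, -0.3295], [-0.6268, -0.5359, 0.5656, -1.273], [0.0, 0.0, 0.0, 1.0]]}
top {'K': [[467.4087, 0.0, 318.4049], [0.0, 467.4087, 204.6141], [0.0, 0.0, 1.0]], 'camera_from_world': [[-0.0209, -0.9997, -0.016, -0.0111], [0.9988, -0.0216, 0.0437, -0.5394], [-0.0441, -0.0151, 0.9989, -1.4092], [0.0, 0.0, 0.0, 1.0]]}
{'t': 0.1, 'q': array([-77.78020409,  35.28180328,  -0.72309296,  81.63003508,
         0.46346105,  63.2206642 ,  -2.31439136]), 'qd': array([ 0.11586442, -0.14942601,  0.01572743, -0.24402321, -0.0584685 ,
       -0.03607044, -0.10123975]), 'tau': array([ 1.06485913e-03, -4.60046339e+01,  2.09979303e-01, -1.66246945e+01,
       -6.11742656e-02,  1.69691036e-02,  1.08824258e-04]), 'position': array([0.15418865, 0.63075512, 0.23163074]), 'ee_rot': array([1.79999134e+02, 1.29649407e-01, 7.62658571e+01]), 'wrist_force': array([ 0.93039227, -0.92222182, -0.38085435]), 'torque': array([-0.01658445, -0.00615182, -0.05298027]), 'grip_width': 0.09308297110149875}
```

View pics/scene0.png

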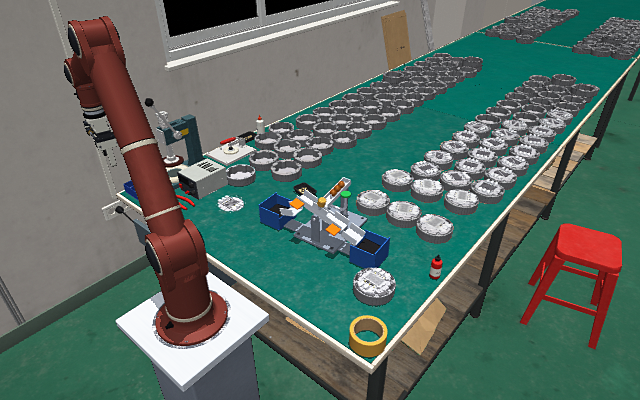

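View pics/top0.png

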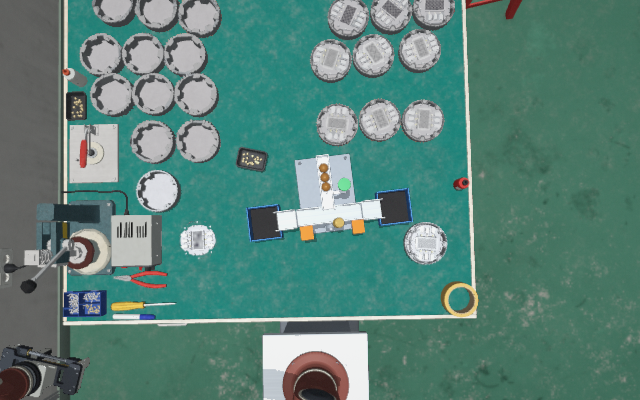

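The scene view shows the feeder centrally, with orange paddles at about (297,203) and (333,230) and the green key at (346,196). In the top view the paddles are at (307,233) and (358,227) and the key is at (344,185). Next I triangulate these points.

```bash
cat > h.py <<'E'
import numpy as np,cv2
from rig import ctrl
def ray(n,uv):
    m=ctrl.camera_model(n);K=np.array(m["K"]);T=np.array(m["camera_from_world"])
    d=np.linalg.inv(K)@[uv[0],uv[1],1]; d=np.array([d[0],-d[1],-d[2]])
    R=T[:3,:3]; c=-R.T@T[:3,3]; d=R.T@d; return c,d/np.linalg.norm(d)
def plane(n,uv,z):
    c,d=ray(n,uv); return c+d*(z-c[2])/d[2]
def tri(a,b):
    c1,d1=ray("scene",a);c2,d2=ray("top",b)
    s=np.linalg.lstsq(np.c_[d1,-d2],c2-c1,rcond=None)[0]
    p,q=c1+s[0]*d1,c2+s[1]*d2
    return (p+q)/2,np.linalg.norm(p-q)
def blobs(im,kind,amin=15):
    h=cv2.cvtColor(im,cv2.COLOR_RGB2HSV)
    lo,hi={"orange":((9,200,150),(20,255,255)),"green":((50,120,120),(75,255,255)),"blue":((105,120,50),(125,255,255)),"amber":((5,120,60),(20,255,255))}[kind]
    k=cv2.inRange(h,lo,hi);n,l,s,c=cv2.connectedComponentsWithStats(k)
    return [(c[i].round(1).tolist(),s[i].tolist()) for i in range(1,n) if s[i][4]>=amin]
E
python3 - <<'E'
from h import *
for n in("scene","top"):
    im=cv2.imread(f"pics/{n}0.png")[:,:,::-1].copy()
    for k in("orange","green","blue","amber"):
        print(n,k,[b for b in blobs(im,k) if 220<b[0][0]<420 and 140<b[0][1]<270])
    c=im[150:280,230:420] ; cv2.imwrite(f"pics/{n}0z.png",cv2.resize(c,None,fx=4,fy=4,interpolation=cv2.INTER_CUBIC)[:,:,::-1])
E
```

```text
scene orange [([296.5, 203.4], [290, 198, 14, 11, 87]), ([332.8, 229.3], [326, 224, 15, 12, 100])]
scene green [([345.3, 193.3], [341, 191, 10, 6, 48])]
scene blue [([273.9, 211.6], [259, 192, 37, 38, 687]), ([370.0, 251.3], [350, 230, 40, 38, 857])]
scene amber [([336.8, 188.1], [330, 181, 14, 15, 99]), ([296.4, 203.3], [290, 198, 14, 12, 97]), ([320.6, 203.1], [317, 199, 9, 8, 43]), ([332.5, 229.1], [325, 223, 16, 13, 110])]
top orange []
top green [([343.7, 184.3], [338, 179, 12, 12, 110])]
top blue [([403.5, 200.8], [378, 188, 35, 34, 168]), ([255.8, 218.5], [246, 204, 34, 37, 177]), ([379.8, 221.9], [378, 219, 5, 7, 18]), ([280.6, 234.2], [278, 231, 5, 7, 19]), ([268.5, 238.0], [261, 237, 16, 3, 16])]
top amber [([324.2, 177.0], [319, 164, 11, 27, 156]), ([357.8, 226.3], [352, 220, 13, 14, 157]), ([306.5, 232.7], [300, 226, 14, 15, 174])]
```

View pics/scene0z.png

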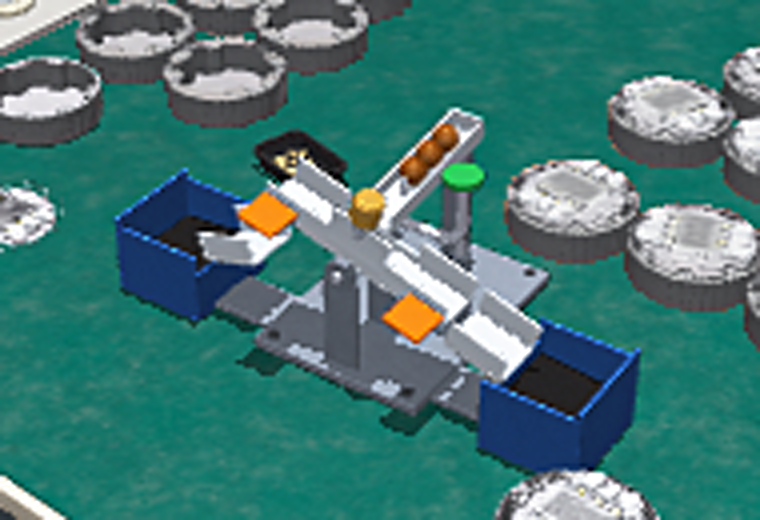

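View pics/top0z.png

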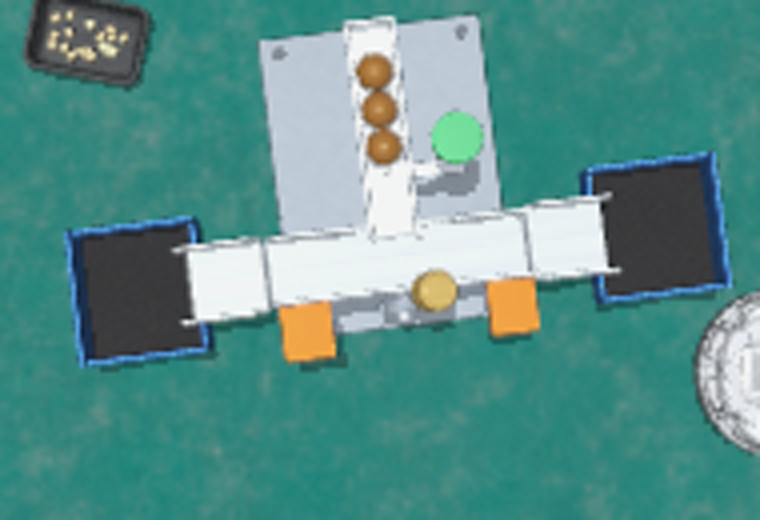

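The enlarged views show the left paddle raised and the brass weight leaning right. So I push the left paddle, and the balls should then run left.

Run:
```python
from h import *
L=tri([296.5,203.4],[306.5,232.7]);R=tri([332.8,229.3],[357.8,226.3]);G=tri([345.3,193.3],[343.7,184.3])
print(L,R,G)
PL=plane("top",[306.5,232.7],.147);PR=plane("top",[357.8,226.3],.102);PK=plane("top",[343.7,184.3],.165)
print(PL,PR,PK)
# fit yaw: paddles/key known own coords (rotated by .3 about pivot z .105)
s=ctrl.sense();q=s
import numpy as np
r=lambda y,z,a:(y*np.cos(a)-z*np.sin(a),.105+y*np.sin(a)+z*np.cos(a))
z=0.02
print(r(.076,z,.3),r(-.076,z,.3))
own=np.array([[-.045,r(.076,z,.3)[0]],[-.045,r(-.076,z,.3)[0]],[.075,-.05]]);W=np.array([PL,PR,PK])[:,:2]
a=own-own.mean(0);b=W-W.mean(0)
th=np.arctan2((a[:,0]*b[:,1]-a[:,1]*b[:,0]).sum(),(a*b).sum());Rm=np.array([[np.cos(th),-np.sin(th)],[np.sin(th),np.cos(th)]])
t=W.mean(0)-Rm@own.mean(0);print("yaw",np.degrees(th),"origin",t,"res mm",((own@Rm.T+t-W)*1e3).round(1).tolist())
f=lambda p:(Rm@p+t).round(4)
y1=r(.076,z,-.3)
print("paddleL raised",f(own[0]),"level",f([-.045,.076-0]),"low",f([-.045,y1[0]]),y1,"key",f([.075,-.05]))
```

```text
(array([0.4557541 , 0.01060514, 0.1480071 ]), np.float64(0.002702428283208336)) (array([ 0.47030062, -0.13345446,  0.1026705 ]), np.float64(0.0023999192331930473)) (array([ 0.58500107, -0.09368627,  0.16731474]), np.float64(0.0024206008745285535))
[0.45665108 0.00964914 0.147     ] [ 0.47107695 -0.13441464  0.102     ] [ 0.5859818 -0.0947098  0.165    ]
(np.float64(0.06669516904031927), np.float64(0.14656626548877394)) (np.float64(-0.07851597730677284), np.float64(0.10164719407625031))
yaw 5.530291128941647 origin [ 0.50756074 -0.05216556] res mm [[-0.3, 0.2], [-0.7, -0.2], [1.0, 0.0]]
paddleL raised [0.4563 0.0099] level [0.4554 0.0191] low [0.4552 0.0216] (np.float64(0.07851597730677284), np.float64(0.10164719407625031)) key [ 0.587  -0.0947]
```

Left paddle at (0.456, 0.010, 0.147) and key at (0.587, -0.095, 0.165) agree with the given geometry to about 1 mm. Feeder yaw is 5.5°. Now I close the fingers and approach.

Request:
move_arm(moves=[-31,29,-10,0,0,0.07,0,-62,58,-20,0,0,0.14,0,-93,87,-30,0,0,0.21,0,-125,115,-40,0,0,0.28,0,-156,144,-40,0,0,0.35,0,-187,173,-40,0,0,0.42,0,-218,202,-40,0,0,0.49,0,-249,230,-40,0,0,0.55,0,-280,259,-40,0,0,0.61,0,-311,288,-40,0,0,0.67,0])

```text
t: 1.1
position: [0.3606, 0.2592, 0.2725]
ee_rot: [-180.0, 0.0, 37.7]
wrist_force: [-0.3, 0.6, -0.3]
grip_width: 0.0174
```

```bash
cat >> h.py <<'E'
th=np.radians(5.53);RF=np.array([[np.cos(th),-np.sin(th)],[np.sin(th),np.cos(th)]]);OF=np.array([.5076,-.0522])
def go(x,y,ztip):
    s=ctrl.sense();a=np.radians(s["ee_rot"][2]);p=RF@[x,y]+OF;d=p-s["position"][:2]
    print("tool mm",np.round(1e3*np.array([d[0]*np.cos(a)+d[1]*np.sin(a),d[0]*np.sin(a)-d[1]*np.cos(a),s["position"][2]-ztip-.014]),1),"rz",round(a-th,3),"pose",s["position"].round(4),s["ee_rot"].round(2),"F",s["wrist_force"].round(2),s["grip_width"],s["t"])
E
python3 -c "
from h import *
go(-.052,.076,.18)"
```

```text
tool mm [-77.8 244.2  78.5] rz 0.562 pose [0.3606 0.2592 0.2725] [-1.800e+02  2.000e-02  3.775e+01] F [-0.32  0.56 -0.33] 0.01742624585288602 1.1
```

Request:
move_arm(moves=[-13,41,13,0,0,0.09,0,-26,82,26,0,0,0.18,0,-39,122,39,0,0,0.27,0,-52,163,52,0,0,0.36,0,-65,204,65,0,0,0.45,0,-78,244,78,0,0,0.54,0,-78,244,78,0,0,0.56,0,-78,244,78,0,0,0.56,0])

```text
t: 1.9
position: [0.4481, 0.0197, 0.1942]
ee_rot: [180.0, 0.1, 5.7]
wrist_force: [-0.8, 0.5, 0.4]
grip_width: 0.0002
```

```bash
python3 -c "
from h import *
go(-.052,.076,.11)
cv2.imwrite('pics/s1.png',cv2.resize(ctrl.get_image('scene')[120:290,200:440],None,fx=3.3,fy=3.3)[:,:,::-1])"
```

```text
tool mm [ 0.3  1.3 70.2] rz 0.002 pose [0.4481 0.0197 0.1942] [1.7999e+02 1.0000e-01 5.6600e+00] F [-0.81  0.48  0.41] 0.00020428702421868076 1.9
```

View pics/s1.png

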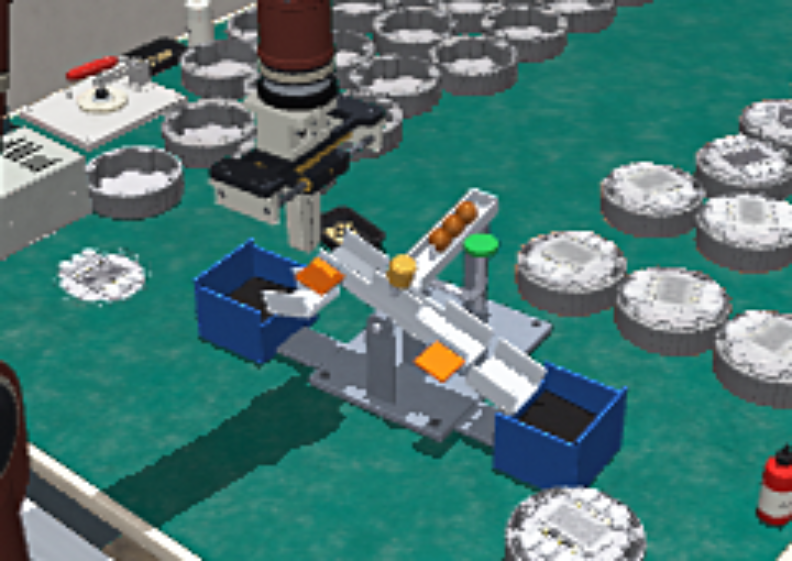

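Fingertips (303,247) stand just above the raised left paddle (320,273). Pushing down.

Request:
move_arm(moves=[0,1,12,0,0,0,0,0,1,24,0,0,0,0,0,1,32,0,0,0,0,0,1,38,0,0,0,0,0,1,44,0,0,0,0,0,1,50,0,0,0,0,0,1,56,0,0,0,0,0,1,62,0,0,0,0,0,1,67,0,0,0,0,0,1,70,0,0,0,0])

```text
t: 2.95
position: [0.4484, 0.0193, 0.1241]
ee_rot: [180.0, 0.0, 5.8]
wrist_force: [0.3, 0.6, 1.1]
grip_width: 0.0004
```

Request:
move_arm(moves=[0,0,0,0,0,0,0,0,0,-10,0,0,0,0,0,0,-30,0,0,0,0,0,0,-60,0,0,0,0,0,0,-100,0,0,0,0,0,0,-110,0,0,0,0,0,0,-110,0,0,0,0])

```text
t: 3.65
position: [0.4497, 0.0194, 0.2368]
ee_rot: [-180.0, -0.3, 5.8]
wrist_force: [0.8, -0.4, 0.2]
grip_width: 0.0007
```

```bash
python3 -c "
from h import *
go(.075,-.05,.18)
im=ctrl.get_image('scene')
cv2.imwrite('pics/s2.png',cv2.resize(im[120:290,200:440],None,fx=3.3,fy=3.3)[:,:,::-1])
print([b for b in blobs(im,'orange') if 280<b[0][0]<350 and 190<b[0][1]<260])"
```

```text
tool mm [125.1 127.4  42.8] rz 0.005 pose [0.4497 0.0194 0.2368] [-179.97   -0.3     5.8 ] F [ 0.82 -0.43  0.21] 0.000703110150113664 3.65
[([294.5, 213.4], [288, 210, 14, 7, 55]), ([330.4, 217.0], [323, 214, 15, 7, 69])]
```

View pics/s2.png

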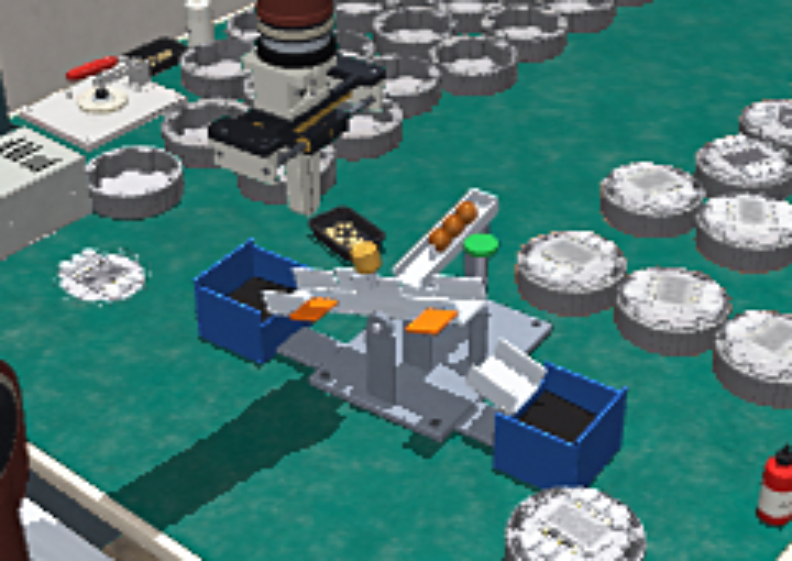

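The gate has rocked over: the left paddle is now low (315,308), the brass weight sits left (366,256), and the balls are still waiting. Now to the key.

Request:
move_arm(moves=[25,25,0,0,0,0,0,50,51,0,0,0,0,0,75,77,0,0,0,0,0,100,103,0,0,0,0,0,125,128,0,0,0,0,0,125,128,20,0,0,0,0,125,128,40,0,0,0,0,125,128,40,0,0,0,0])

```text
t: 4.5
position: [0.5828, -0.0947, 0.1898]
ee_rot: [-179.8, 0.6, 5.8]
wrist_force: [-0.9, 0.3, -0.2]
grip_width: 0.0006
```

```bash
python3 -c "
from h import *
go(.075,-.05,.145)
im=ctrl.get_image('scene')
cv2.imwrite('pics/s3.png',cv2.resize(im[120:290,200:440],None,fx=3.3,fy=3.3)[:,:,::-1])"
```

```text
tool mm [ 4.2  0.5 30.8] rz 0.004 pose [ 0.5828 -0.0947  0.1898] [-179.84    0.58    5.75] F [-0.89  0.34 -0.21] 0.0005599480324181337 4.5
```

View pics/s3.png

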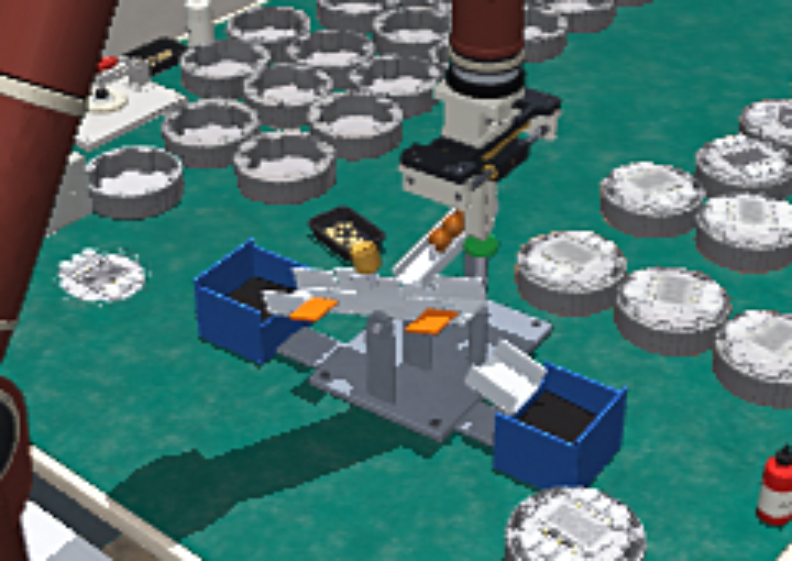

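The fingertips stand over the green key (481,246). Pressing straight down.

Request:
move_arm(moves=[2,0,0,0,0,0,0,2,0,5,0,0,0,0,2,0,10,0,0,0,0,2,0,14,0,0,0,0,2,0,19,0,0,0,0,2,0,24,0,0,0,0,2,0,28,0,0,0,0,2,0,30,0,0,0,0,2,0,30,0,0,0,0])

```text
t: 5.45
position: [0.5879, -0.095, 0.1646]
ee_rot: [-180.0, 0.0, 5.8]
wrist_force: [-0.3, 1.8, 3.0]
grip_width: 0.0006
```

```bash
python3 -c "
from h import *
go(.075,-.05,.145)"
```

```text
tool mm [-0.8 -0.3  5.6] rz 0.005 pose [ 0.5879 -0.095   0.1646] [-179.99    0.      5.8 ] F [-0.31  1.81  3.02] 0.0006199840863847805 5.45
```

Request:
move_arm(moves=[0,0,2,0,0,0,0,0,0,4,0,0,0,0,0,0,5,0,0,0,0,0,0,5,0,0,0,0,0,0,5,0,0,0,0,0,0,5,0,0,0,0])

```text
t: 6.05
position: [0.5879, -0.095, 0.1597]
ee_rot: [-180.0, -0.0, 5.8]
wrist_force: [-0.5, 1.3, 3.3]
grip_width: 0.0003
```

```bash
python3 -c "
from h import *
go(.075,-.05,.145)
im=ctrl.get_image('scene')
cv2.imwrite('pics/s4.png',cv2.resize(im[120:290,200:440],None,fx=3.3,fy=3.3)[:,:,::-1])"
```

```text
tool mm [-0.8 -0.4  0.7] rz 0.005 pose [ 0.5879 -0.095   0.1597] [-179.99   -0.      5.79] F [-0.51  1.26  3.33] 0.00032329359275915783 6.05
```

View pics/s4.png

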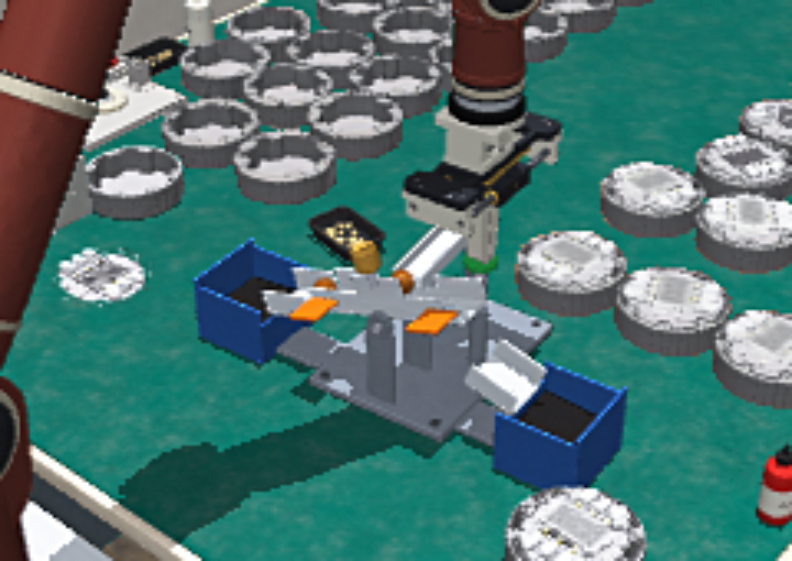

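Balls are rolling left, seen at (405,280) and (325,285). The force reads about 3 N, so I press a touch further and hold.

Request:
move_arm(moves=[0,0,1,0,0,0,0,0,0,1,0,0,0,0,0,0,1,0,0,0,0,0,0,1,0,0,0,0,0,0,1,0,0,0,0,0,0,1,0,0,0,0,0,0,1,0,0,0,0,0,0,1,0,0,0,0,0,0,1,0,0,0,0,0,0,1,0,0,0,0])

```text
t: 7.1
position: [0.5879, -0.095, 0.1594]
ee_rot: [-180.0, -0.0, 5.8]
wrist_force: [-2.9, 1.2, 7.5]
grip_width: 0.0007
```

Request:
move_arm(moves=[0,0,0,0,0,0,0,0,0,0,0,0,0,0,0,0,0,0,0,0,0,0,0,0,0,0,0,0,0,0,0,0,0,0,0,0,0,0,0,0,0,0,0,0,0,0,0,0,0,0,0,0,0,0,0,0,0,0,0,0,0,0,0,0,0,0,0,0,0,0])

```text
t: 8.1
position: [0.5879, -0.095, 0.1593]
ee_rot: [-180.0, -0.0, 5.8]
wrist_force: [-1.5, 1.8, 7.6]
grip_width: 0.0007
```

Request:
move_arm(moves=[0,0,0,0,0,0,0,0,0,0,0,0,0,0,0,0,0,0,0,0,0,0,0,0,0,0,0,0,0,0,0,0,0,0,0,0,0,0,0,0,0,0,0,0,0,0,0,0,0,0,0,0,0,0,0,0,0,0,0,0,0,0,0,0,0,0,0,0,0,0])

```text
t: 9.1
position: [0.5879, -0.095, 0.1594]
ee_rot: [-180.0, -0.0, 5.8]
wrist_force: [-2.6, 1.4, 6.3]
grip_width: 0.0004
```

```bash
python3 -c "
from h import *
go(.075,-.05,.145)
a=ctrl.get_image('scene')[150:280,230:420];b=ctrl.get_image('top')[150:280,230:420]
cv2.imwrite('pics/s5.png',cv2.resize(np.hstack([a,b]),None,fx=2.1,fy=2.1,interpolation=2)[:,:,::-1])"
```

```text
tool mm [-0.8 -0.4  0.4] rz 0.005 pose [ 0.5879 -0.095   0.1594] [-1.7998e+02 -2.0000e-02  5.8000e+00] F [-2.63  1.42  6.34] 0.0003613553926833235 9.1
```

View pics/s5.png

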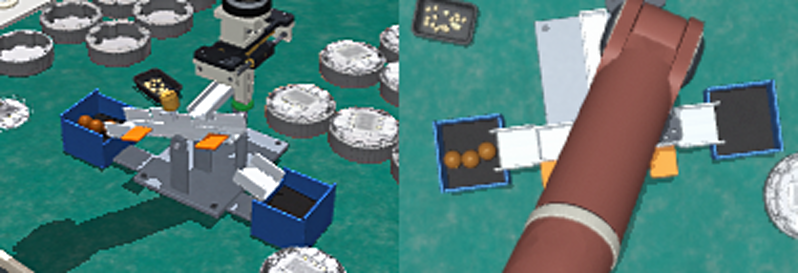

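All three balls lie in the left bin (top view, 453–487, 152–160). Releasing the key by lifting.

Request:
move_arm(moves=[0,0,-5,0,0,0,0,0,0,-12,0,0,0,0,0,0,-20,0,0,0,0,0,0,-35,0,0,0,0,0,0,-60,0,0,0,0,0,0,-90,0,0,0,0,0,0,-90,0,0,0,0,0,0,-90,0,0,0,0,0,0,-90,0,0,0,0,0,0,-90,0,0,0,0])

```text
t: 10.2
position: [0.5871, -0.0949, 0.2472]
ee_rot: [-180.0, 0.2, 5.8]
wrist_force: [-0.1, -0.4, -0.9]
grip_width: -0.0
```

```bash
python3 -c "
from h import *
go(.075,-.05,.145)
im=ctrl.get_image('scene');print(blobs(im,'green'))
a=im[150:280,230:420];b=ctrl.get_image('top')[150:280,230:420]
cv2.imwrite('pics/s6.png',cv2.resize(np.hstack([a,b]),None,fx=2.1,fy=2.1,interpolation=2)[:,:,::-1])"
```

```text
tool mm [ 0.  -0.2 88.2] rz 0.005 pose [ 0.5871 -0.0949  0.2472] [-1.7997e+02  1.7000e-01  5.7900e+00] F [-0.13 -0.43 -0.88] -2.5137084416536207e-05 10.2
[([345.4, 193.4], [341, 191, 10, 6, 45])]
```

View pics/s6.png

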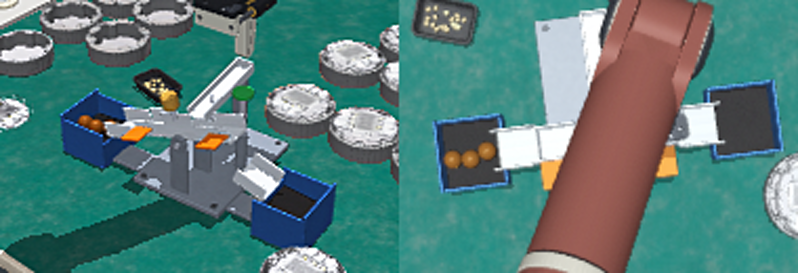

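The key is back up: its green blob is at (345.4,193.4), against (345.3,193.3) at the start. The gate still leans left, the three balls are in the left bin, and the gripper is clear.

```bash
python3 -c "
from rig import ctrl
print(ctrl.close_job())"
```

```text
the job is handed in; nothing more can be done
None
```

I pushed the raised left paddle down with closed fingertips, and the gate rocked over and came to rest leaning left. I then pressed the green key to about 20 mm and held it for roughly 3.5 s, until all three balls had run into the left bin, and lifted off.

- **Balls:** the last pictures show all three in the left blue bin and the channel empty.
- **Gate and key:** the gate still leans left. The key is back at its starting height, within 0.1 pixel in the scene camera.
- **Arm:** the gripper ended clear, with its fingertips about 70 mm above the key. The highest wrist force read at the end of a move was about 8 N, and the job took about 10 s.
- **Other things on the table:** the arm's path went nowhere near them. By eye, the tray, stud and lens looked unmoved in the cropped pictures, but I did not measure any of them, and the last pictures did not include the red bottle.

My first press stopped at about 14 mm, short of the 16 mm needed, so I pressed on in the same stroke without letting the key up. No checks disagreed.

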